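# Aim the inspection lamp at the cased circuit board

## Robot

A 6-joint arm with a two-finger parallel gripper is mounted at the origin on the work surface. World frame = base frame: x ahead of the robot, y to its left, z up, the work surface at z = 0. Lengths are in mm, angles in rad, forces in N, time in s.
With the tool pointing down it reaches from about 300 to 775 mm from the base axis. Payload 14.6 kg.
Tool frame: the origin (TCP) lies at the very end of the fingers, on their centre line; the grasp point (between the pads) lies 19 mm behind it; z points along the fingers, y is the direction in which the jaws open and shut (so a half turn about z gives the same grasp; the last joint's range is limited). The gripper opens to 94 mm and grips with 3 to 60 N. Pads are 16 mm wide; open, the fingers measure 119 mm over their backs; the gripper's body (75 mm by 177 mm) begins 78 mm behind the grasp point.
Start: joints at [-1.268, 0.3, 1.521, -0, 1.321, -0.067], TCP at [198.778, -512.812, 205.446] pointing down, gripper open.
Joint ranges: [-3.03, 3.03], [-0.79, 2.21], [0.23, 2.52], [-1.04, 4.18], [0, 3.07], [-2.55, 2.55]. Speed limits (rad/s): [2.22, 2.22, 2.57, 3.14, 3.14, 3.14].

## Interface

Orientations are given as [roll, pitch, yaw] about the fixed x, y, z axes, in that order (R = Rz(yaw) Ry(pitch) Rx(roll)).
In Python, from cell import manip gives the robot as it stands.
- The arm moves only by the shell command python3 -m inch 'ROWS' [FORCE]. ROWS is a JSON object of lists of equal length, an entry for each row: "grip": the opening, from -1 (shut) to 1 (fully open), so that 0 is half open; "travel": the shift along the world's x, y, z in cm, a list of three; "turn": the turn, a rotation vector about the world's x, y, z in degrees, a list of three. A call has 1 to 10 rows; each row is the pose to reach, as a shift and turn from the pose measured when the call began; what a row does not reach only later rows make up. A row lasts 1/8 s, in which the tool goes at most 62.5 mm and 10.7 degrees, less where a joint would pass 70% of its speed; a pose out of reach is approached as far as the arm can. A call with a gripper value outside its range is refused whole. The fingers move at their own pace and stop on an object; FORCE is the grip in N (left out, the last holds). Time passes only in rows, so rows that repeat a pose let the fingers close. It gives the time, the measured TCP pose, the force and the opening at its end, in the units of the state.
- manip.read_state(): the state, without advancing time (a new reading comes with each control period).
- manip.camera(name): name is "scene" or "top" or "wrist"; returns (picture, depth): 480x640x3 uint8, red, green, blue; 480x640 float32, mm along the optical axis (not along the pixel's ray), 0 where there is no reading.
- manip.calibration(name): a dict with "fx", "fy", "cx", "cy" (pixels), "k1" (the pictures are not rectified: a ray, as slopes to the right and down, at radius r is drawn at 1 + k1 r^2 times it, then the intrinsics apply), "world_from_camera" (4x4, takes a point from camera to world coordinates). Camera axes: x right, y up, looking along -z (the intrinsics and any distortion apply to the point x, -y, -z); pixel columns grow to the right and rows downward; lengths in mm; the calibration is good to about 2 mm. A picture is of the moment at which its call begins: read the wrist's pose just before it. calibration takes no time and is no camera call; for the wrist camera it gives the pose at the moment of the call.
- manip.sign_off(): hands the job in, once; it reports no verdict.
Trained networks look in the newest picture that a camera, given by its name, has taken for a name from the list of things; names that differ only in an ending like _2 or _b are one class to them, and where a whole thing is asked for, a point or a joint stands for the part that bears it (a point fixed in the world has none). Each returns a list of dicts, best first, with "p" (0 to 1); they miss things now and then, are a little off and sometimes report something else, mostly with a low value. They report only what shows in the picture. A call takes as long as a camera call. They do not tell look-alikes from the thing itself.
- manip.look_for(camera, label): "bbox" ([left, top, right, bottom] in pixels, round what is visible of it).
The state is a dict: "clock": time; "joints": joint angles; "qd": joint speeds; "effort": joint torques, N m; "eef_pos": TCP position; "eef_rot": TCP orientation; "wrist_force": force on the tool from outside, world axes, zero at the start; "moment": the same for the moment, N m; "finger_gap": finger opening in mm.
Only numpy, scipy, OpenCV 4.12 (cv2) and the standard library are available. Lean on these libraries where they do the work, as an engineer would, in place of code of your own. Each camera call takes 0.05 s, during which the arm holds its last target.

## Task

Aim the bench inspection lamp at the middle of the circuit board that sits in the open metal case, not at the bare board: take the lamp by the black ball at the end of its tail, swivel and tilt the head until its lens points straight at the middle of that board, then let go. Do not shift either board.

Things in the scene. Friction and masses are not known exactly. Their poses are not given: they have to be found in the camera images.
- lamp_head: Lamp head: grey round barrel 106 mm long, 52 mm thick, 66 mm at the glass lens, held in an aluminium fork 98 mm wide. Origin: the pivot, on the barrel's centre line, 165 mm above the bench, where swivel and tilt axes cross; it stays put as the head turns. x: along the beam, out of the lens (72 mm ahead); y: tilt axis. Tilts 29 deg up to 69 deg down, starts near level. Stiff, stays where left.
- lamp_ball (a point): Centre of the black ball, 26 mm across, on the end of the lamp's tail, a straight 9 mm rod along the head's -x, bare for 60 mm. It is 110 mm behind the pivot, in line with pivot and beam: ball up is lens down, ball left is lens right. Pinch it from above, fingers on either side of the tail; it turns between them as the head tilts. It takes 2 to 4 N to move.
- lamp_yoke (a joint): Swivel of the lamp's fork on its post (22 mm thick; steel foot 124 mm across, fixed to the bench), rad, growing anticlockwise from above. At 0 the lens looks away from the robot, within 12 deg (the foot may be set askew). Range -2.2 to 2.2, starts within 0.4 of 0. Stiff (0.2 N m), stays where left.
- case_board (a point): Middle of the top face of the green circuit board (150 x 100 mm) fixed inside the open blue-grey metal case, 172 x 122 mm, walls 38 mm high; this point is 16 mm above the bench. The case stands loose, its middle 180 to 260 mm from the lamp's post, beyond it to the left or the right.
- bare_board: The other green circuit board, 150 x 100 x 2 mm, bare, standing loose on four white feet 10 mm high, on the other side of the lamp from the case. Origin at bench level under its middle. Not the one to light.
Things that resemble listed ones, but are neither listed nor needed, are in the scene too. What is shaped like the part that bears lamp_head but blue is not meant.

How it is judged:
By the outcome, as a careful person would: the job done as asked, in the order asked, and still so for the second after the job is handed in, with the robot touching nothing.
It also fails if it takes over 32 s, if anything falls off the work surface, if the arm or the gripper's body presses on something with over 40 N, if the wrist force passes 120 N, or if a joint passes its speed limit or range.

## Working session

There is one attempt and no reset: what is moved stays moved. The work goes in short steps, Python scripts to look and compute and a shell command to move; the robot and the scene stay as the last step left them, time stands still between calls to the robot, and variables do not carry over. Pictures are saved under pics/ and viewed, and the job is handed in when it is done.

```bash
ls; mkdir -p pics
cat > h.py <<'E'
import numpy as np,cv2
from cell import manip
def pix2world(cal,u,v,d):
    x=(u-cal['cx'])/cal['fx'];y=(v-cal['cy'])/cal['fy']
    K=np.array([[cal['fx'],0,cal['cx']],[0,cal['fy'],cal['cy']],[0,0,1.]])
    p=cv2.undistortPoints(np.array([[[u,v]]],float),K,np.array([cal['k1'],0,0,0.]))[0,0]
    c=np.array([p[0]*d,-p[1]*d,-d,1]);return (np.array(cal['world_from_camera'])@c)[:3]
def ray_z(cal,u,v,z):
    a=pix2world(cal,u,v,0.);b=pix2world(cal,u,v,1000.)
    return a+(b-a)*(z-a[2])/(b[2]-a[2])
E
python3 - <<'E'
from h import *
for n in ['scene','top']:
    p,d=manip.camera(n); cv2.imwrite(f'pics/{n}1.png',p[...,::-1]); np.save(f'{n}1.npy',d)
    for l in ['lamp_head','lamp_ball','lamp_yoke','bare_board','case_board']:
        try: print(n,l,[(np.round(r['bbox']).tolist(),round(r['p'],2)) for r in manip.look_for(n,l)])
        except Exception as e: print(n,l,e)
    print(manip.calibration(n))
print(manip.read_state())
E
```

```text
pics
scene lamp_head [([109.0, 202.0, 151.0, 314.0], 0.72), ([353.0, 157.0, 409.0, 253.0], 0.67), ([460.0, 253.0, 530.0, 326.0], 0.45)]
scene lamp_ball [([353.0, 158.0, 410.0, 258.0], 0.74), ([107.0, 203.0, 150.0, 314.0], 0.56)]
scene lamp_yoke [([99.0, 200.0, 160.0, 313.0], 0.97), ([353.0, 159.0, 409.0, 256.0], 0.74)]
scene bare_board [([458.0, 253.0, 530.0, 328.0], 0.62)]
scene case_board [([218.0, 256.0, 326.0, 367.0], 0.86)]
{'fx': 577.8409876496156, 'fy': 577.8409876496156, 'cx': 317.2158990469345, 'cy': 237.28550359151285, 'k1': -0.09092346429918363, 'world_from_camera': array([[ 2.92354381e-01, -8.20619926e-01,  4.91031417e-01,
         1.10673417e+03],
       [ 9.56300237e-01,  2.53196171e-01, -1.46224332e-01,
        -1.34530455e+02],
       [-4.33267470e-03,  5.12322785e-01,  8.58782040e-01,
         1.00282944e+03],
       [ 0.00000000e+00,  0.00000000e+00,  0.00000000e+00,
         1.00000000e+00]])}
top lamp_head [([260.0, 195.0, 292.0, 287.0], 0.88), ([466.0, 196.0, 500.0, 294.0], 0.66)]
top lamp_ball [([465.0, 197.0, 495.0, 294.0], 0.65), ([262.0, 196.0, 294.0, 287.0],
[... 677 characters left out ...]
1.00000000e+00]])}
{'clock': 0.6, 'joints': array([-1.26759479e+00,  2.99869829e-01,  1.52099278e+00, -3.31007883e-05,
        1.32069012e+00, -6.66328191e-02]), 'qd': array([ 2.92191373e-04, -2.52959542e-04, -8.22398423e-04, -2.12228848e-04,
       -1.65841199e-05,  5.89802896e-04]), 'effort': array([-4.58111226e-04, -5.31482327e+01, -3.52831686e+01,  7.08181411e-02,
        2.13262334e-02, -1.27184015e-05]), 'eef_pos': array([ 198.77461468, -512.81969366,  205.46519454]), 'eef_rot': array([3.14155496e+00, 3.46578857e-05, 3.69842548e-01]), 'wrist_force': array([ 0.53369553, -0.38509547, -0.58649246]), 'moment': array([-0.02249578, -0.01193132,  0.01874427]), 'finger_gap': 93.86876683756644}
```

View pics/scene1.png

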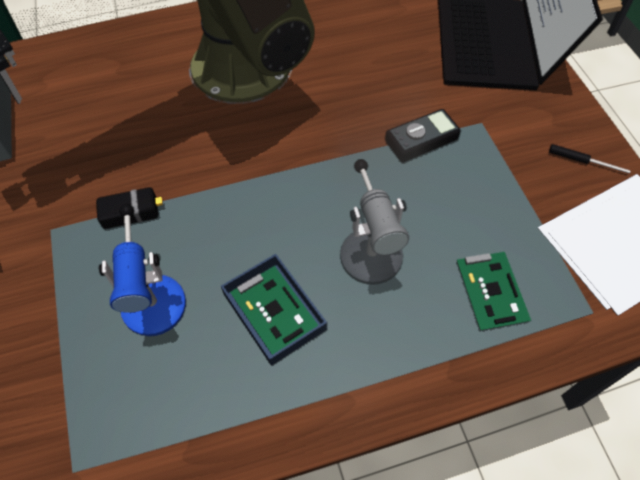

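View pics/top1.png

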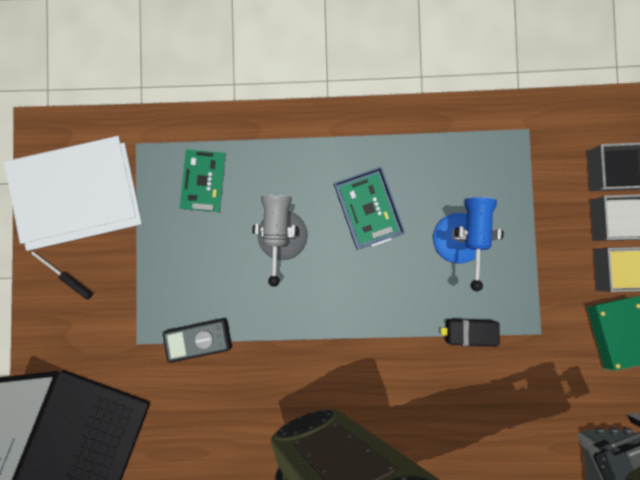

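The grey lamp is at top (277,220), with its ball at (274,281). In the scene view it is at (380,220), ball at (361,165). Look-alikes:
- Blue lamp: top (480,222), scene (130,275). Ruled out by its colour.
- Bare board: top (203,181), scene (493,290). Not the target.
- Board in the metal case: top (369,208), scene (274,310). This is the target.

Next I'll check the choice in a close crop and measure it.

Run:
```python
from h import *
p=cv2.imread('pics/top1.png');d=np.load('top1.npy');cal=manip.calibration('top')
c=cv2.resize(p[150:300,230:420],None,fx=4,fy=4,interpolation=cv2.INTER_CUBIC);cv2.imwrite('pics/crop1.png',c)
s=cv2.imread('pics/scene1.png');ds=np.load('scene1.npy');cs=manip.calibration('scene')
cv2.imwrite('pics/crop2.png',cv2.resize(s[140:370,210:420],None,fx=2.6,fy=2.6,interpolation=cv2.INTER_CUBIC))
# ball: dark pixels
for n,im,dd,cc,roi in [('top',p,d,cal,(265,270,284,290)),('scene',s,ds,cs,(350,155,372,176))]:
    l,t,r,b=roi;m=(im[t:b,l:r].max(2)<60)
    v,u=np.nonzero(m);print(n,u.mean()+l,v.mean()+t,len(u),'min/max',u.min()+l,u.max()+l,v.min()+t,v.max()+t)
    uu,vv=u.mean()+l,v.mean()+t
    z=dd[int(round(vv)),int(round(uu))];print('depth',z,'front',pix2world(cc,uu,vv,z),'center',pix2world(cc,uu,vv,z+13))
    # green board in case
    hsv=cv2.cvtColor(im,cv2.COLOR_BGR2HSV)
    g=cv2.inRange(hsv,(60,80,40),(90,255,255))
    g=cv2.morphologyEx(g,cv2.MORPH_CLOSE,np.ones((9,9)))
    k,lab,st,cen=cv2.connectedComponentsWithStats(g)
    for i in range(1,k):
        if st[i,4]>800:
            cn=cv2.findContours((lab==i).astype('uint8'),0,2)[0][0];rr=cv2.minAreaRect(cn)
            print(n,st[i],rr,ray_z(cc,*rr[0],16),'corn',[np.round(ray_z(cc,*q,16)).tolist() for q in cv2.boxPoints(rr)])
```

```text
top 273.65822784810126 280.63291139240505 79 min/max 269 279 276 285
depth 1031.2369 front [497.34619754 131.82300382 167.53305805] center [497.06879588 133.33529326 154.52380835]
top [ 179  149   47   63 2330] ((201.97030639648438, 180.29702758789062), (40.59751510620117, 60.299259185791016), 5.710593223571777) [747.29237754 321.61908023  16.        ] corn [[679.0, 380.0, 16.0], [829.0, 363.0, 16.0], [816.0, 263.0, 16.0], [666.0, 280.0, 16.0]]
top [ 340  173   58   71 2546] ((368.4399108886719, 208.37615966796875), (61.74421691894531, 41.497222900390625), 70.46334838867188) [663.93907153 -87.66476525  16.        ] corn [[721.0, -16.0, 16.0], [752.0, -113.0, 16.0], [607.0, -158.0, 16.0], [576.0, -62.0, 16.0]]
top [ 587  296   53   74 3031] ((618.9887084960938, 333.93963623046875), (68.43247985839844, 53.32081604003906), 79.3803482055664) [ 348.65356141 -658.60799784   16.        ] corn [[417.0, -590.0, 16.0], [437.0, -710.0, 16.0], [282.0, -725.0, 16.0], [261.0, -607.0, 16.0]]
scene 360.1826923076923 164.875 104 min/max 355 367 160 171
depth 1052.9541 front [504.14558123 127.9295601  165.96268995] center [496.70589169 131.16994844 155.63055133]
scene [ 457  252   74   78 3477] ((493.3245849609375, 289.7189025878906), (81.5934829711914, 51.821434020996094), 71.17529296875) [752.14468493 319.41149772  16.        ] corn [[670.0, 277.0, 16.0], [665.0, 387.0, 16.0], [830.0, 360.0, 16.0], [832.0, 258.0, 16.0]]
scene [ 230  265   88   89 3815] ((273.6922912597656, 308.0384521484375), (77.38067626953125, 55.47001647949219), 56.30992889404297) [664.97776453 -88.47454804  16.        ] corn [[607.0, -160.0, 16.0], [569.0, -60.0, 16.0], [721.0, -19.0, 16.0], [753.0, -115.0, 16.0]]
```

View pics/crop1.png

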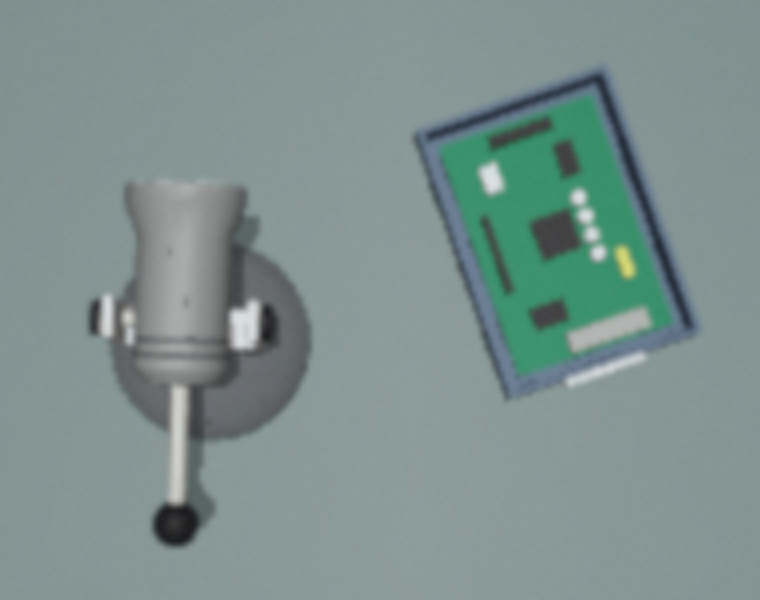

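View pics/crop2.png

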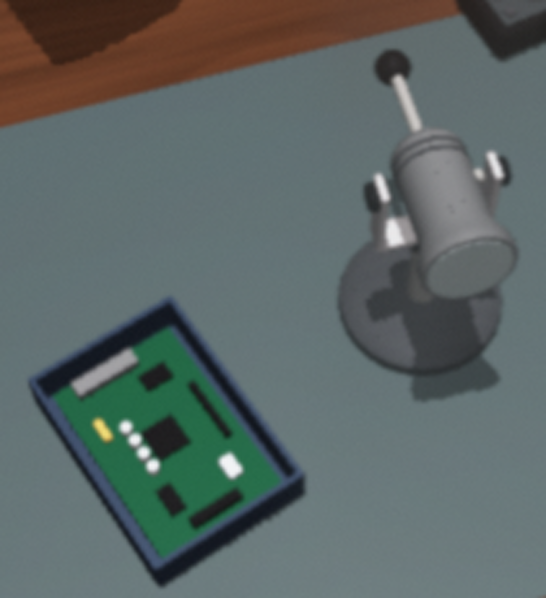

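The crop confirms it: the grey lamp (foot centre near top (282,235)) and the boxed green board (top (369,208)). Both cameras agree on the board centre to about 1 mm and on the ball to about 2 mm. Now the pivot and the goal for the ball.

Run:
```python
from h import *
p=cv2.imread('pics/top1.png');d=np.load('top1.npy');cal=manip.calibration('top')
s=cv2.imread('pics/scene1.png');ds=np.load('scene1.npy');cs=manip.calibration('scene')
def cloud(cc,dd,l,t,r,b):
    v,u=np.mgrid[t:b,l:r];u=u.ravel();v=v.ravel();z=dd[v,u]
    K=np.array([[cc['fx'],0,cc['cx']],[0,cc['fy'],cc['cy']],[0,0,1.]])
    q=cv2.undistortPoints(np.stack([u,v],1)[:,None].astype(float),K,np.array([cc['k1'],0,0,0.]))[:,0]
    P=np.c_[q[:,0]*z,-q[:,1]*z,-z,np.ones(len(z))]@np.array(cc['world_from_camera']).T
    return P[z>0,:3]
A=cloud(cal,d,245,190,315,290);B=cloud(cs,ds,335,150,415,290)
for n,C in(('top',A),('scene',B)):
    h=C[C[:,2]>100];bar=h[(h[:,2]>175)]
    print(n,'high x',h[:,0].min(),h[:,0].max(),'y',h[:,1].min(),h[:,1].max(),'z',h[:,2].max())
    for x0 in range(500,690,15):
        w=h[(abs(h[:,0]-x0)<7.5)]
        if len(w):print(x0,len(w),'y',np.round([w[:,1].min(),w[:,1].max(),w[:,1].mean()]),'ztop',round(np.percentile(w[:,2],97)))
    f=C[(C[:,2]>4)&(C[:,2]<30)];print('foot',len(f),f.min(0),f.max(0), np.median(f[:,2]))
# case rim
for n,cc,dd,roi in(('top',cal,d,(325,160,415,260)),('scene',cs,ds,(210,245,335,370))):
    C=cloud(cc,dd,*roi);r=C[(C[:,2]>30)&(C[:,2]<46)]
    print(n,'rim',len(r),cv2.minAreaRect(r[:,:2].astype('float32')),np.median(r[:,2]))
print('knob mid',ray_z(cal,276,230,165),'foot',ray_z(cal,282.5,235.5,10))
```

```text
top high x 485.56134639300467 678.9113116837323 y 77.25602000548272 175.48019133960076 z 207.88076732461013
500 77 y [121. 145. 133.] ztop 171
515 28 y [129. 136. 133.] ztop 163
530 33 y [126. 136. 131.] ztop 164
545 29 y [126. 135. 130.] ztop 166
560 28 y [126. 132. 129.] ztop 168
575 122 y [103. 152. 126.] ztop 190
590 209 y [ 79. 152. 120.] ztop 192
605 324 y [ 77. 175. 126.] ztop 193
620 207 y [ 85. 175. 127.] ztop 195
635 169 y [ 99. 148. 122.] ztop 197
650 191 y [ 94. 149. 121.] ztop 200
665 218 y [ 90. 153. 119.] ztop 206
680 56 y [ 90. 153. 125.] ztop 206
foot 1665 [470.84654486  44.90203403   4.00250785] [721.14592496 221.83179503  28.33388757] 13.023585428462411
scene high x 487.190323398753 683.8683973335043 y 75.29179083412254 173.57219842084473 z 207.684837436851
500 101 y [119. 143. 129.] ztop 168
515 53 y [124. 140. 131.] ztop 165
530 35 y [125. 134. 129.] ztop 164
545 33 y [124. 133. 128.] ztop 165
560 17 y [124. 131. 127.] ztop 167
575 67 y [101. 148. 119.] ztop 189
590 220 y [ 78. 151. 119.] ztop 191
605 480 y [ 75. 174. 115.] ztop 191
620 443 y [ 76. 173. 121.] ztop 193
635 223 y [ 97. 149. 118.] ztop 195
650 191 y [ 93. 148. 117.] ztop 198
665 224 y [ 88. 149. 113.] ztop 205
680 712 y [ 88. 153. 120.] ztop 203
foot 2481 [342.35914019  39.97100512   4.0019388 ] [696.27921376 298.6330288   29.60244569] 16.99609420111699
top rim 487 ((662.6173706054688, -88.01052856445312), (175.3321990966797, 122.4333267211914), 17.332693099975586) 37.69845826815481
scene rim 961 ((666.27294921875, -89.21961212158203), (175.1564483642578, 123.43999481201172), 17.425338745117188) 36.91096565387147
knob mid [605.52386042 124.55023747 165.        ] foot [604.31358552 125.68316799  10.        ]
```

Pivot ≈ (606,125,165), ball ≈ (497,132,155) and board ≈ (664.5,−88,16). The goal is yaw −74.6°, 34° down, which puts the ball at about (582,213,226). To stay within joint 6's range I approach with tool yaw ≈ 176°.

```bash
python3 -m inch '{"grip":[1,1,1,1,1,1,1,1,1,1],"travel":[[1,3,3],[3,7,5],[5,11,6],[7,16,6],[9,21,6],[11.5,26,6],[14,31,6],[16.5,36,6],[19,41,6],[21,45,6]],"turn":[[0,0,10],[0,0,20],[0,0,30],[0,0,40],[0,0,50],[0,0,60],[0,0,70],[0,0,80],[0,0,90],[0,0,100]]}' 20
```

```text
clock: 1.85
eef_pos: [409.3, -60.8, 265.7]
eef_rot: [3.141, 0.0, 2.122]
wrist_force: [-0.2, -0.7, -0.1]
finger_gap: 93.7
```

```bash
python3 -m inch '{"grip":[1,1,1,1,1,1,1,1],"travel":[[1.5,4,0],[3,8,0],[5,12,0],[7,16,0],[8.8,19.3,0],[8.8,19.3,0],[8.8,19.3,0],[8.8,19.3,0]],"turn":[[0,0,10],[0,0,20],[0,0,30],[0,0,40],[0,0,50],[0,0,54.6],[0,0,54.6],[0,0,54.6]]}'
python3 - <<'E'
from h import *
cal=manip.calibration('wrist');p,d=manip.camera('wrist');cv2.imwrite('pics/w1.png',p[...,::-1]);np.save('w1.npy',d);np.save('w1c.npy',cal,allow_pickle=True)
print(manip.look_for('wrist','lamp_ball')[:3],cal)
E
```

```text
clock: 2.85
eef_pos: [497.3, 131.9, 265.8]
eef_rot: [3.141, 0.001, 3.072]
wrist_force: [0.0, -0.5, 0.1]
finger_gap: 94.1
[{'bbox': [280.1, 219.2, 355.9, 475.7], 'p': 0.83}] {'fx': 393.5236820981107, 'fy': 393.5236820981107, 'cx': 319.28266532660473, 'cy': 239.27068910219268, 'k1': -0.00632372759550887, 'world_from_camera': array([[ 6.92810032e-02, -9.61142550e-01, -2.67217403e-01,
         4.20280443e+02],
       [ 9.97596651e-01,  6.64722210e-02,  1.95541784e-02,
         1.36155738e+02],
       [-1.03181859e-03, -2.67929919e-01,  9.63437851e-01,
         4.44048795e+02],
       [ 0.00000000e+00,  0.00000000e+00,  0.00000000e+00,
         1.00000000e+00]])}
```

View pics/w1.png

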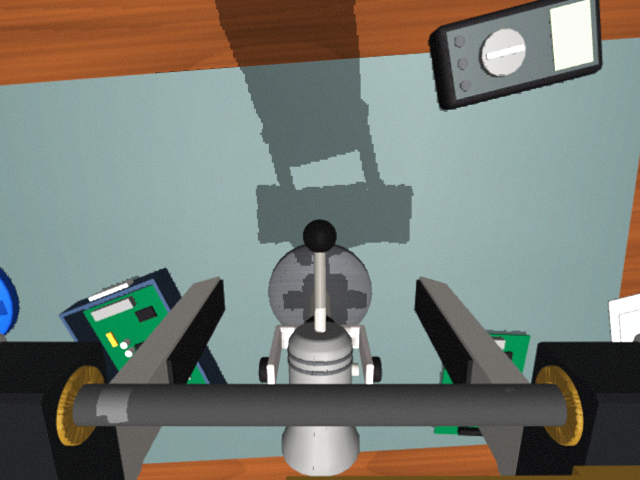

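The ball is at wrist (319,236), midway between the fingers, with the tail running straight down the image.

Run:
```python
from h import *
cal=np.load('w1c.npy',allow_pickle=True).item();d=np.load('w1.npy');im=cv2.imread('pics/w1.png')
l,t,r,b=300,215,340,256
m=im[t:b,l:r].max(2)<45
dd=d[t:b,l:r];m&=dd<310
v,u=np.nonzero(m);print(len(u),u.min()+l,u.max()+l,v.min()+t,v.max()+t)
uu,vv=(u.min()+u.max())/2+l,(v.min()+v.max())/2+t
z=d[int(vv),int(uu)];print(z,pix2world(cal,uu,vv,z+13))
P=np.array([pix2world(cal,a+l,b2+t,d[b2+t,a+l]) for a,b2 in zip(u,v)])
# sphere fit r=13
from scipy.optimize import least_squares
s=least_squares(lambda c:np.linalg.norm(P-c,axis=1)-13,[497,132,155],loss='soft_l1');print(s.x,s.cost)
# knobs
print('knob mid',ray_z(cal,(264+376)/2,369.5,165))
tl=[(v,np.mean(np.nonzero(d[v,300:345]<330)[0])+300) for v in range(260,320,5)];print(tl)
```

```text
860 303 335 220 251
287.4461 [497.78294979 130.25683366 153.81654095]
[498.29540366 130.522395   153.22164118] 665.3961159267494
knob mid [607.10908211 123.47558514 165.        ]
[(260, np.float64(319.5)), (265, np.float64(319.5)), (270, np.float64(320.53846153846155)), (275, np.float64(319.7142857142857)), (280, np.float64(319.5)), (285, np.float64(317.92857142857144)), (290, np.float64(319.5)), (295, np.float64(320.0769230769231)), (300, np.float64(318.75)), (305, np.float64(320.0)), (310, np.float64(320.0)), (315, np.float64(320.0))]
```

```bash
python3 -m inch '{"grip":[1,1,1,1,-1,-1,-1,-1,-1,-1],"travel":[[0,0,-4],[0,-0.05,-8],[0,-0.05,-12],[0,-0.05,-13],[0,-0.05,-13],[0,-0.05,-13],[0,-0.05,-13],[0,-0.05,-13],[0,-0.05,-13],[0,-0.05,-13]],"turn":[[0,0,0],[0,0,0],[0,0,0],[0,0,0],[0,0,0],[0,0,0],[0,0,0],[0,0,0],[0,0,0],[0,0,0]]}' 20
```

```text
clock: 4.2
eef_pos: [497.3, 131.3, 136.0]
eef_rot: [3.141, 0.001, 3.073]
wrist_force: [0.2, -0.5, -0.3]
finger_gap: 37.7
```

```bash
python3 -m inch '{"grip":[-1,-1,-1,-1],"travel":[[0,0,0],[0,0,0],[0,0,0],[0,0,0]],"turn":[[0,0,0],[0,0,0],[0,0,0],[0,0,0]]}' 20
python3 - <<'E'
import numpy as np
P=np.array([606.5,124.6,165]);T=np.array([664.5,-88.3,16.]);b0=np.array([497.4,131.4,154.5])
a0=np.arctan2(*(b0-P)[[1,0]]);t0=np.arcsin((b0-P)[2]/110)
u=(T-P)/np.linalg.norm(T-P);g=P-110*u;a1=np.arctan2(*(g-P)[[1,0]]);t1=np.arcsin((g-P)[2]/110)
print(np.linalg.norm(b0-P),g,np.degrees([a0,a1,t0,t1]))
for k in range(1,15):
    s=k/14;a=a0+(a1-a0)*s;t=t0+(t1-t0)*s
    q=P+110*np.array([np.cos(t)*np.cos(a),np.cos(t)*np.sin(a),np.sin(t)])
    print(k,np.round((q-b0)/10,2).tolist(),round(np.degrees(a-a0),1))
E
```

```text
clock: 4.7
eef_pos: [497.3, 131.4, 135.9]
eef_rot: [3.141, 0.001, 3.073]
wrist_force: [-0.5, 1.3, -0.2]
finger_gap: 24.7
109.81484416962948 [582.53795544 212.5572291  226.55766621] [176.43347431 105.23917727  -5.47748224  34.0291868 ]
1 [0.05, 0.97, 0.54] -5.1
2 [0.22, 1.93, 1.08] -10.2
3 [0.51, 2.86, 1.62] -15.3
4 [0.91, 3.76, 2.16] -20.3
5 [1.4, 4.59, 2.7] -25.4
6 [1.98, 5.36, 3.23] -30.5
7 [2.64, 6.05, 3.76] -35.6
8 [3.38, 6.66, 4.28] -40.7
9 [4.17, 7.16, 4.8] -45.8
10 [5.01, 7.57, 5.3] -50.9
11 [5.87, 7.87, 5.8] -55.9
12 [6.76, 8.06, 6.28] -61.0
13 [7.64, 8.14, 6.75] -66.1
14 [8.51, 8.12, 7.21] -71.2
```

```bash
python3 -m inch '{"grip":[-1,-1,-1,-1,-1,-1,-1,-1,-1,-1],"travel":[[0.05,0.95,0.55],[0.2,1.95,1.1],[0.5,2.85,1.6],[0.9,3.75,2.15],[1.4,4.6,2.7],[2.0,5.35,3.25],[2.65,6.05,3.75],[3.4,6.65,4.3],[3.4,6.65,4.3],[3.4,6.65,4.3]],"turn":[[0,0,-5],[0,0,-10],[0,0,-15],[0,0,-20],[0,0,-25.5],[0,0,-30.5],[0,0,-35.5],[0,0,-40.5],[0,0,-40.5],[0,0,-40.5]]}' 20
python3 - <<'E'
from h import *
for n in ['scene']:
    p,d=manip.camera(n);cv2.imwrite('pics/s2.png',p[100:340,180:540,::-1])
E
```

```text
clock: 5.95
eef_pos: [531.2, 197.9, 179.0]
eef_rot: [3.14, 0.001, 2.368]
wrist_force: [-0.4, 1.7, 1.0]
finger_gap: 24.9
```

View pics/s2.png

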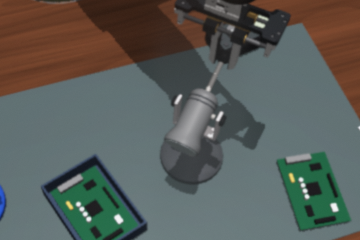

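The head is following: the lens is swinging toward the case and the ball is still in the fingers. Continuing.

```bash
python3 -m inch '{"grip":[-1,-1,-1,-1,-1,-1,-1,-1],"travel":[[0.8,0.5,0.5],[1.6,0.9,1.0],[2.5,1.2,1.5],[3.35,1.4,1.95],[4.25,1.5,2.45],[5.1,1.45,2.9],[5.1,1.45,2.9],[5.1,1.45,2.9]],"turn":[[0,0,-5],[0,0,-10],[0,0,-15.5],[0,0,-20.5],[0,0,-25.5],[0,0,-30.5],[0,0,-30.5],[0,0,-30.5]]}' 20
python3 - <<'E'
from h import *
for n in ['scene','top','wrist']:
    np.save(n+'3c.npy',manip.calibration(n),allow_pickle=True)
    p,d=manip.camera(n);cv2.imwrite(f'pics/{n}3.png',p[...,::-1]);np.save(n+'3.npy',d)
E
```

```text
clock: 7.0
eef_pos: [582.1, 212.0, 207.9]
eef_rot: [3.14, 0.001, 1.837]
wrist_force: [1.2, -1.0, -0.1]
finger_gap: 24.4
```

View pics/scene3.png

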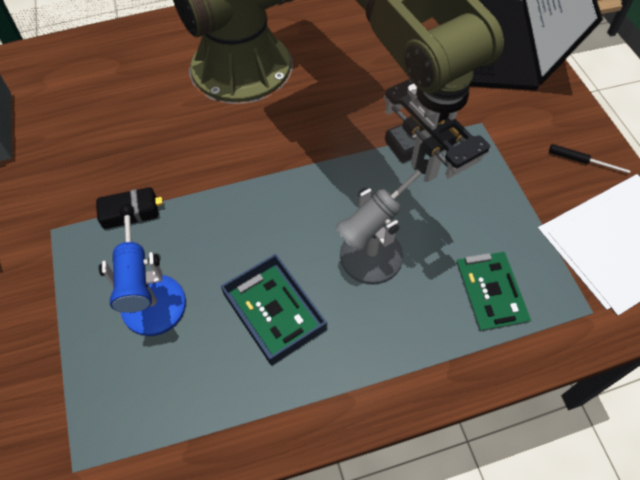

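View pics/wrist3.png

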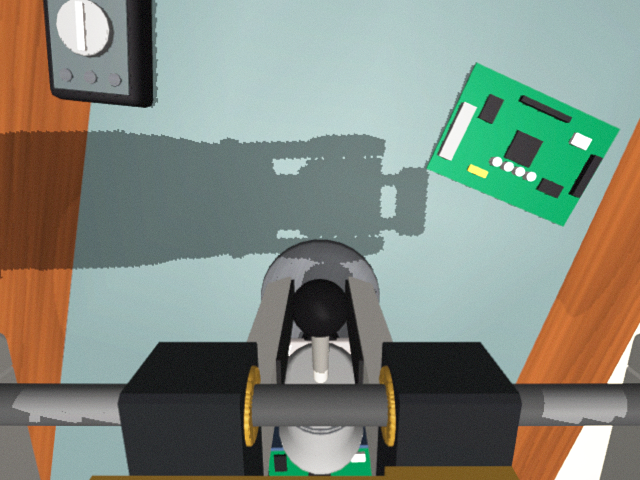

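View pics/top3.png

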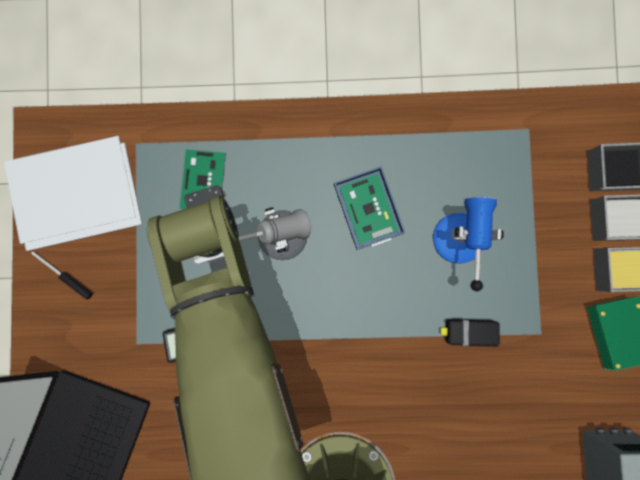

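The lens now points toward the case. The wrist view shows the ball at (319,308) between the fingers. Next I'll measure the actual ball position.

```bash
cat > aim.py <<'E'
from h import *
from scipy.optimize import least_squares
def cloud(cc,dd,l,t,r,b):
    v,u=np.mgrid[t:b,l:r];u=u.ravel();v=v.ravel();z=dd[v,u]
    K=np.array([[cc['fx'],0,cc['cx']],[0,cc['fy'],cc['cy']],[0,0,1.]])
    q=cv2.undistortPoints(np.stack([u,v],1)[:,None].astype(float),K,np.array([cc['k1'],0,0,0.]))[:,0]
    P=np.c_[q[:,0]*z,-q[:,1]*z,-z,np.ones(len(z))]@np.array(cc['world_from_camera']).T
    return P[z>0,:3]
def aimfrom(b,P=np.array([606.5,124.6,165]),T=np.array([664.5,-88.3,16.])):
    u=(P-b)/np.linalg.norm(P-b);w=(T-P)/np.linalg.norm(T-P)
    hit=P+u*(T[2]-P[2])/u[2]
    print('dist',np.linalg.norm(P-b),'yaw',np.degrees(np.arctan2(u[1],u[0])),'want',np.degrees(np.arctan2(w[1],w[0])),'tilt',np.degrees(np.arcsin(-u[2])),'want',np.degrees(np.arcsin(-w[2])),'hit',hit,'err deg',np.degrees(np.arccos(u@w)))
E
python3 - <<'E'
from aim import *
cc=np.load('wrist3c.npy',allow_pickle=True).item();d=np.load('wrist3.npy');im=cv2.imread('pics/wrist3.png')
C=cloud(cc,d,300,285,341,325)
print(C.min(0),C.max(0))
C=C[C[:,2]>205]
s=least_squares(lambda c:np.linalg.norm(C-c,axis=1)-13,[582,212,226],loss='soft_l1',f_scale=1);print(len(C),s.x,np.median(abs(s.fun)))
print('edges',pix2world(cc,319,307.5,d[307,319]+13))
aimfrom(s.x)
# lens end / barrel from scene and top: direction via barrel cloud
for n,roi in(('top',(285,205,315,245)),('scene',(335,185,400,250))):
    B=cloud(np.load(n+'3c.npy',allow_pickle=True).item(),np.load(n+'3.npy'),*roi);B=B[B[:,2]>70];print(n,len(B),B.min(0),B.max(0))
    # fit cylinder r=26 axis through pivot
    P0=np.array([606.5,124.6,165])
    def f(x):
        a,t=x;u=np.array([np.cos(t)*np.cos(a),np.cos(t)*np.sin(a),-np.sin(t)])
        q=B-P0;h=q@u;m=(h>-25)&(h<35);r=np.linalg.norm(q-h[:,None]*u,axis=1)-26
        return np.where(m,np.clip(r,-6,6),0)
    best=min((least_squares(f,[a,t],loss='soft_l1',diff_step=1e-3) for a in np.radians([-85,-75,-65]) for t in np.radians([28,34,40])),key=lambda s:s.cost)
    print(np.degrees(best.x),best.cost,np.median(abs(best.fun)))
E
```

```text
[571.81457256 135.06425318  18.52428541] [622.32679266 224.84426012 239.06646744]
1620 [582.7414773  211.87403644 224.46618384] 0.3319752443104491
edges [582.55423705 211.44214922 223.44361015]
dist 108.24717945134611 yaw -74.7714577050166 want -74.76082272729487 tilt 33.322809091420964 want 34.02918679641521 hit [666.02996568 -94.07607084  16.        ] err deg 0.7064331442810865
top 669 [577.28928698  51.30764535 110.12523021] [652.68138026 110.35598553 183.8976311 ]
[-73.53143239  35.0103236 ] 159.3266742395117 0.0
scene 2606 [560.95794379  48.22261862  70.30307851] [657.03599558 166.11151827 204.26062053]
[-71.22378903  35.16759386] 3194.1945977019186 0.45529975992324623
```

The ball fit gives yaw −74.8° and tilt 33.3° (want −74.8° and 34.0°). I'll let go, back off and recheck with a clear view.

```bash
python3 -m inch '{"grip":[1,1,1,1,1,1,1,1,1,1],"travel":[[0,0,0],[0,0,0],[0,0,0],[0,0,0],[0,0,0],[0,0,0],[0,0,0],[0,0,0],[0,0,2],[0,0,6]],"turn":[[0,0,0],[0,0,0],[0,0,0],[0,0,0],[0,0,0],[0,0,0],[0,0,0],[0,0,0],[0,0,0],[0,0,0]]}' 20
python3 -m inch '{"grip":[1,1,1,1,1,1,1,1,1],"travel":[[0,0,3],[0,0,6],[-1,4,7],[-3,8,7],[-6,12,7],[-10,16,7],[-14,20,7],[-14,20,7],[-14,20,7]],"turn":[[0,0,0],[0,0,0],[0,0,0],[0,0,0],[0,0,0],[0,0,0],[0,0,0],[0,0,0],[0,0,0]]}'
python3 - <<'E'
from h import *
for n in ['scene','top']:
    np.save(n+'4c.npy',manip.calibration(n),allow_pickle=True)
    p,d=manip.camera(n);cv2.imwrite(f'pics/{n}4.png',p[...,::-1]);np.save(n+'4.npy',d)
E
```

```text
clock: 8.4
eef_pos: [581.6, 211.9, 267.2]
eef_rot: [-3.14, 0.001, 1.836]
wrist_force: [-0.9, -0.0, -0.1]
finger_gap: 93.9
clock: 9.52
eef_pos: [441.8, 411.7, 337.3]
eef_rot: [-3.14, 0.002, 1.836]
wrist_force: [0.1, 0.0, 0.2]
finger_gap: 93.9
```

View pics/scene4.png

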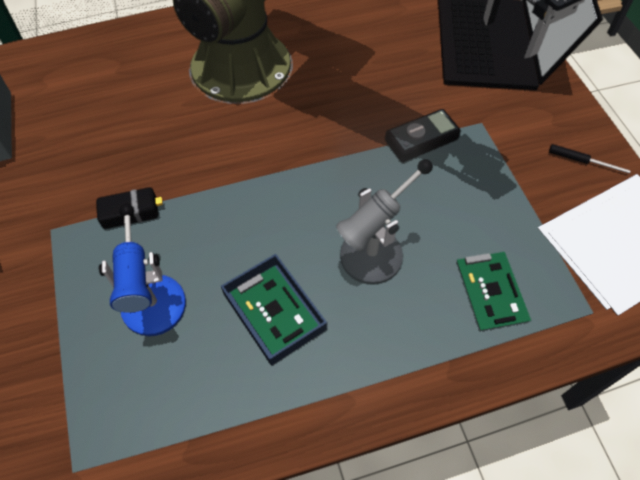

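View pics/top4.png

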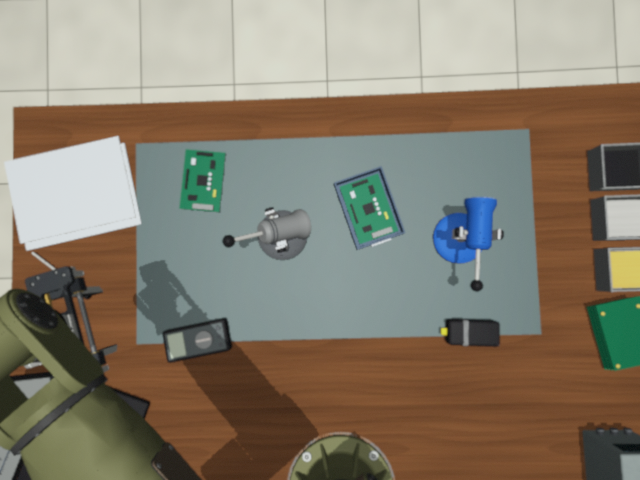

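The lamp is free. The ball is at scene (425,166) and top (229,241), and the boards look unmoved. Now a precise check, estimating the pivot separately for each camera from the ball's before and after positions.

```bash
python3 - <<'E'
from aim import *
def ball(n,k,roi):
    im=cv2.imread(f'pics/{n}{k}.png');d=np.load(f'{n}{k}.npy');cc=manip.calibration(n);l,t,r,b=roi
    m=(im[t:b,l:r].max(2)<60)
    nn,lab,st,ce=cv2.connectedComponentsWithStats(m.astype('uint8'));i=1+np.argmax(st[1:,4]);v,u=np.nonzero(lab==i)
    P=np.array([pix2world(cc,a+l,c+t,d[c+t,a+l]) for a,c in zip(u,v)])
    z=np.percentile(P[:,2],99)
    uu,vv=u.mean()+l,v.mean()+t;zc=np.median(d[int(vv):int(vv)+2,int(uu):int(uu)+2])
    s=least_squares(lambda c:np.linalg.norm(P-c,axis=1)-13,pix2world(cc,uu,vv,zc+13),loss='soft_l1',f_scale=1).x
    print(n,k,len(u),uu,vv,'ray',pix2world(cc,uu,vv,zc+13).round(1),'fit',s.round(1));return pix2world(cc,uu,vv,zc+13),s
R={}
R['top']=[ball('top',1,(265,270,284,290)),ball('top',4,(219,231,239,251))]
R['scene']=[ball('scene',1,(350,155,372,176)),ball('scene',4,(414,156,437,177))]
T={'top':np.array([663.6,-87.8,16]),'scene':np.array([665.3,-88.8,16])}
K={'top':np.array([605.5,125.2]),'scene':np.array([606.5,123.3])}
for n in R:
  for j in(0,1):
    b0,b1=R[n][0][j],R[n][1][j]
    f=lambda x:np.r_[(np.linalg.norm(x-b0)-110),(np.linalg.norm(x-b1)-110),(x[:2]-K[n])/2,(x[2]-165)/1]
    p=least_squares(f,[606,125,165]).x;print(n,j,'pivot',p.round(1));aimfrom(b1,p,T[n])
# boards moved? and barrel axis
for n in('top','scene'):
    a=cv2.imread(f'pics/{n}1.png').astype(int);b=cv2.imread(f'pics/{n}4.png').astype(int)
    for q in({'top':[(330,160,410,255),(178,148,229,214)],'scene':[(218,252,330,368),(455,248,532,332)]}[n]):
        l,t,r,bb=q;print(n,q,'diff',abs(a-b)[t:bb,l:r].mean())
E
python3 - <<'E'
import cv2
s=cv2.imread('pics/top4.png');cv2.imwrite('pics/crop4.png',cv2.resize(s[150:270,210:420],None,fx=3.8,fy=3.8,interpolation=cv2.INTER_CUBIC))
E
```

```text
top 1 79 273.65822784810126 280.63291139240505 ray [497.1 133.3 154.4] fit [497.7 134.2 155.7]
top 4 94 228.22340425531914 240.7659574468085 ray [581.6 215.3 225.6] fit [581.3 214.6 225.9]
scene 1 104 360.1826923076923 164.875 ray [496.5 131.3 155.3] fit [498.8 132.3 154.1]
scene 4 174 425.14942528735634 165.80459770114942 ray [581.4 214.1 225.8] fit [581.4 212.7 225.7]
top 0 pivot [606.1 126.3 165.2]
dist 110.35059144359643 yaw -74.65649380725309 want -74.96091198576156 tilt 33.20106425000725 want 33.946400113804 hit [666.41623313 -93.61290427  16.        ] err deg 0.7873076825904447
top 1 pivot [606.6 126.1 165.2]
dist 110.30493460342932 yaw -74.02840869677992 want -75.08660286153848 tilt 33.39702570899878 want 33.98412862758109 hit [668.9073152  -91.48864142  16.        ] err deg 1.0582470433713407
scene 0 pivot [605.9 125.  165.3]
dist 110.51650730556982 yaw -74.61512616942446 want -74.46986119851691 tilt 33.208252770289945 want 33.932918139985254 hit [666.39616435 -94.90405981  16.        ] err deg 0.7347033705692305
scene 1 pivot [607.5 124.3 165.2]
dist 110.33549010024747 yaw -73.51742624113922 want -74.83452892804623 tilt 33.25835549737955 want 34.05561673573955 hit [672.10060808 -93.8990818   16.        ] err deg 1.3555352153529607
top (330, 160, 410, 255) diff 0.7017105263157895
top (178, 148, 229, 214) diff 0.8406615171321054
scene (218, 252, 330, 368) diff 0.7866892446633826
scene (455, 248, 532, 332) diff 0.7838589981447124
```

View pics/crop4.png

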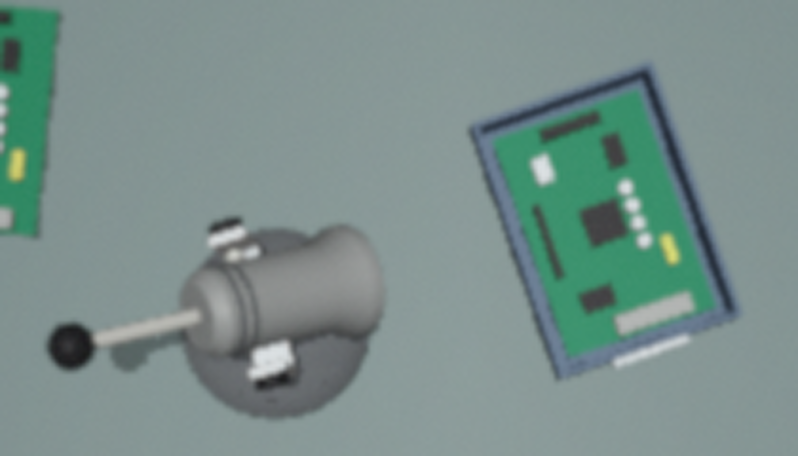

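Ball, barrel and board centre also lie on one line in both pictures, to within about 1 px: top crop (70,346)→(283,296)→(605,222), scene (425,166)→(370,218)→(274,309). The aim error is at most about 1°, which is the calibration limit, so I'm handing the job in.

```bash
python3 -c "
from cell import manip
print(manip.sign_off())"
```

```text
the job is handed in; nothing more can be done
None
```

The grey lamp now points at the middle of the board in the metal case. I took it by its tail ball, swivelled it about 71° clockwise and tilted it to about 33–34° down. Then I let go and moved the arm clear, handing in at about 10 s.

**Aim:** With the lamp free, the beam meets the board about 4–9 mm from its centre by my measurements, an error of 0.7–1.4°. That is about what the 2 mm calibration allows. Ball, barrel and board centre also line up in both camera pictures.

**Disagreement:** Two of the measurements put the yaw at −74.6° and two put it nearer −73.5° to −74°, against about −74.8° wanted. All of them put the tilt about 0.6–0.8° short. I did not regrip for such a small correction. Rough barrel fits while the lamp was still held gave −71° to −74° yaw and 35° tilt, but I trusted those less.

**Boards:** Before-and-after pictures show neither board moved. Wrist force readings after each move stayed around 2 N.

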